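Face the clock to the sight and clamp the turntable

ROBOT

A 6-joint arm with a two-finger parallel gripper is mounted at the origin on a cart in front of the work surface, level with it; the furniture and walls round the work are solid. World frame = base frame: x ahead of the robot, y to its left, z up, the work surface at z = 0. Lengths are in m, angles in rad, forces in N, time in s.
With the tool pointing down it reaches from about 0.4 to 0.925 m from the base axis. Payload 12.5 kg.
Tool frame: the origin (TCP) lies midway between the tips of the shut fingers; the grasp point (between the pads) lies 19 mm behind it; z points along the fingers, y is the line along which they close (so a half turn about z gives the same grasp; the last joint's range is limited). The gripper opens to 95 mm and grips with 3 to 60 N. Pads are 20 mm wide; open, the fingers measure 119 mm over their backs; the gripper's body (75 mm by 180 mm) begins 59 mm behind the grasp point.
Start: joints at [-1.412, 0.491, 1.559, -0, 1.092, -0.106], TCP at [0.164, -0.603, 0.215] pointing down, gripper open.
Joint ranges: [-3.1, 3.1], [-0.84, 2.19], [0.05, 2.79], [-1.13, 4.28], [0.06, 2.93], [-2.69, 2.69]. Speed limits (rad/s): [2.22, 2.22, 2.79, 3.14, 3.14, 3.14].

INTERFACE

Orientations are given as a 3x3 rotation matrix whose columns are the frame's x, y, z axes.
In Python, from bench import bot gives the robot as it stands.
- The arm moves only by the tool step_arm, never from a script. Its argument "increments" is a list of rows, each a list of 3 entries, a list of its own where there are three numbers: the shift along the world's x, y, z as a fraction of full scale, then the turn, a rotation vector about the world's x, y, z as a fraction of full scale, then the opening, from -1 (shut) to 1 (fully open). A call has 1 to 12 rows; each row shifts and turns the commanded pose from where the row before left it; what a row does not reach is not made up. Full scale, the value 1, is 0.04 m for a shift and 0.08 rad for a turn. A row lasts 1/10 s, in which the tool goes at most 50 mm and 8.59 degrees, less where a joint would pass 70% of its speed; a pose out of reach is approached as far as the arm can. A call with a number of a shift or a turn outside -1 to 1 is refused whole. A call with a gripper value outside its range is refused whole. The fingers move at their own pace and stop on an object; "force" is the grip in N (left out, the last holds). Time passes only in rows, so rows that do not move let the fingers close. It gives the time, the measured TCP pose, the force, the opening and the grip force at its end, in the units of the state.
- bot.get_state(): the state, without advancing time (a new reading comes with each control period).
- bot.grab_frame(name): name is "scene" or "top" or "wrist"; returns (picture, depth): 384x512x3 uint8, blue, green, red; 384x512 float32, m along the optical axis (not along the pixel's ray), 0 where there is no reading.
- bot.calibration(name): a dict with "intrinsics" (3x3 intrinsics, pixels), "R" (3x3) and "t" (3): a world point X has camera coordinates R X + t. Camera axes: x right, y down, z forward; pixel columns grow to the right and rows downward; lengths in m; the calibration is good to about 2 mm. A picture is of the moment at which its call begins: read the wrist's pose just before it. calibration takes no time and is no camera call; for the wrist camera it gives the pose at the moment of the call.
- bot.close_job(): hands the job in; it is judged then, once.
The state is a dict: "t": time; "joints": joint angles; "joint_vel": joint speeds; "tau": joint torques, N m; "ee_pos": TCP position; "tool_rot": TCP orientation; "contact_force": force on the tool from outside, world axes, zero at the start; "ft_torque": the same for the moment, N m; "grip_width": opening from 0.0 (shut) to 1.0 (fully open); "finger_force": force on a finger pad.
Only numpy, scipy, OpenCV 4.12 (cv2) and the standard library are available. Lean on these libraries where they do the work, as an engineer would, in place of code of your own. Each camera call takes 0.05 s, during which the arm holds its last target. There are 200 camera calls.

TASK

The small white clock stands on an inspection turntable. Push the pegs on the turntable's spokes with a fingertip until the clock's dial looks squarely at the sight post (the thin post with a ring on top, fixed to the base), then push the black clamp lever counter-clockwise (seen from above) all the way to its stop. Pick nothing up, do not touch the clock, let it ride undisturbed on the disc, and leave the other things where they stand.

Things in the scene. Friction and masses are not known exactly. Their poses are not given: they have to be found in the camera images.
- turntable_base: Grey inspection turntable base, fixed to the table: round foot of 184 mm diameter, 13 mm high, with one lug toward its -x carrying the sight post and one toward its +y carrying the clamp lever. Origin: on the turning axis, at table height; z up.
- disc (a joint): Angle (rad, counter-clockwise from above) of the aluminium disc (120 mm diameter, rubber top 30 mm above the table). Four spokes, 90 degrees apart, end in upright steel pegs of 12 mm diameter, 100 mm from the axis, tops at 85 mm; at 0 peg0 is toward the base's +x. Turns both ways through a full turn and more with light friction (about 1.2 N at a peg); stays where it is left.
- peg0 (a point): Centre of the top end of one of the four alike pegs (height 85 mm; the peg is 12 mm thick and free to be pushed from the side between 35 and 85 mm height).
- peg1 (a point): The same on the next peg, 90 degrees counter-clockwise from peg0.
- peg2 (a point): The same on the peg across the disc from peg0.
- peg3 (a point): The same on the peg across the disc from peg1.
- axis (a point): Centre of the disc's top, on the turning axis, 30 mm above the table. Does not turn.
- sight_post (a point): Centre of the ring (28 mm across) on the fixed thin steel sight post, 64 mm above the table, 150 mm from the axis (the base's -x side); the ring's top is at 78 mm.
- clamp_lever (a joint): Angle (rad) of the black clamp lever on the base's lug. 0: points to the base's +y (outward from the disc); grows counter-clockwise from above to the stop at 1.45, where it points about to the base's -x. Light friction (about 1 N at the knob), stays where left. It does not lock the disc here, so do not bump the pegs afterwards.
- lever_pivot (a point): Pivot of the clamp lever, on the lever's hub top, 24 mm above the table; in the base's frame 20 mm toward -x and 140 mm toward +y of the axis.
- lever_knob (a point): Centre of the top of the upright knob (15 to 18 mm thick, 14 to 58 mm above the table) at the end of the clamp lever, 62 mm from the pivot.
- white_clock: Small white travel clock, 44 x 52 x 52 mm, loose, standing upright near the middle of the disc. Origin: centre of its underside (30 mm above the table); its dial looks along its own -x, z is up. Its top is 82 mm above the table.
- weight: Brass scale weight, 28 mm diameter, 42 mm high, loose bystander beside the turntable. Origin: centre of the underside.
- spool: Wooden spool of pale thread, 65 x 47 x 42 mm, loose bystander beside the turntable. Origin: underside.
- tape: Roll of masking tape, 96 mm diameter, 25 mm high, loose bystander. Origin: centre of the underside.
- nozzle: Dark pipe nozzle, 62 x 58 x 58 mm, loose bystander. Origin: underside.
- magnifier: Hand magnifier, 71 x 166 x 17 mm, lying loose, bystander. Origin: underside.
There are look-alikes about, which are no part of the job. There is more than one size of the white_clock; the one meant has the size given above.

How it is judged:
On the way, in this order (a step that is already met when the one before it is completed fails the run):
1. the clock has been turned to look at the sight post and stands still (y of sight_post in the frame of white_clock between -0.025 and 0.025 m and x of sight_post in the frame of white_clock below -0.1 m and angular speed of white_clock below 0.08 rad/s and horizontal distance between white_clock and axis below 0.02 m and height (world z) of white_clock below 0.036 m and angle between white_clock's own z axis and vertical below 0.1 rad), for 0.2 s.
2. the clamp lever has been pushed to its stop, the clock still facing the sight post (value of joint clamp_lever above 1.33 rad and y of sight_post in the frame of white_clock between -0.025 and 0.025 m and x of sight_post in the frame of white_clock below -0.1 m), for 0.2 s.
At the end, for the whole second after the job is handed in: The clock stands upright and still near the middle of the disc (within 20 mm of the axis), its dial looks at the sight post (the post is within 25 mm of the line straight out of the dial, about 9 degrees) and the clamp lever is within 0.12 rad of its stop (all of step 2 and angular speed of white_clock below 0.08 rad/s and horizontal distance between white_clock and axis below 0.02 m and height (world z) of white_clock below 0.036 m and angle between white_clock's own z axis and vertical below 0.1 rad); the robot touches nothing.
It fails at once if the clock is touched by the robot (contact force between any of the fingers, the arm and white_clock above 0.3 N).
It fails at once if the clock is lifted, tipped or shifted off the middle of the disc (height (world z) of white_clock above 0.045 m or angle between white_clock's own z axis and vertical above 0.25 rad or horizontal distance between white_clock and axis above 0.025 m).
It fails at once if a bystander is moved (distance of any of weight, spool, tape, nozzle, magnifier from where it was at the start of the episode above 0.025 m).
It also fails if it takes over 58 s, if anything falls off the work surface, if the arm or the gripper's body presses on something with over 40 N, if the wrist force passes 120 N, or if a joint passes its speed limit or range.

## Working session

There is one attempt and no reset: what is moved stays moved. The work goes in short steps, Python scripts to look and compute and a tool call to move; the robot and the scene stay as the last step left them, time stands still between calls to the robot, and variables do not carry over. Pictures are saved under pics/ and viewed, at most 10 in all, crops included, and the job is handed in when it is done.

Besides the shell and the picture viewer there is one more tool, called after "Emit:" as name(argument=value, ...), one argument or row to a line, values as JSON. step_arm: Moves the arm, as the interface text tells. Its arguments: {"type":"object","properties":{"increments":{"type":"array"},"force":{"type":"number"}},"required":["increments"]}

```bash
ls; mkdir -p pics
python3 - <<'E'
from bench import bot
import cv2,numpy as np
for n in("scene","top"):
    p,d=bot.grab_frame(n); cv2.imwrite(f"pics/{n}0.png",p); np.save(f"{n}0.npy",d)
    c=bot.calibration(n); print(n,c)
a=cv2.imread("pics/scene0.png");b=cv2.imread("pics/top0.png")
E
```

```text
pics
scene {'intrinsics': array([[370.76210036,   0.        , 253.8920359 ],
       [  0.        , 370.76210036, 192.10983121],
       [  0.        ,   0.        ,   1.        ]]), 'R': array([[-0.39850167, -0.91706706,  0.01358031],
       [-0.72236975,  0.30470564, -0.62075471],
       [ 0.5651357 , -0.25718179, -0.78388721]]), 't': array([0.29794616, 0.44783524, 0.74138659])}
top {'intrinsics': array([[449.86851357,   0.        , 249.43911598],
       [  0.        , 449.86851357, 194.13962423],
       [  0.        ,   0.        ,   1.        ]]), 'R': array([[ 0.00832928, -0.99992667, -0.00879028],
       [-0.99512504, -0.00742477, -0.09834142],
       [ 0.09826895,  0.00956654, -0.99511391]]), 't': array([0.07167022, 0.55770491, 1.28816221])}
```

View pics/scene0.png

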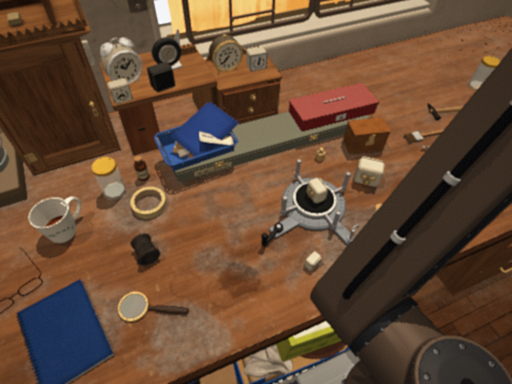

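View pics/top0.png

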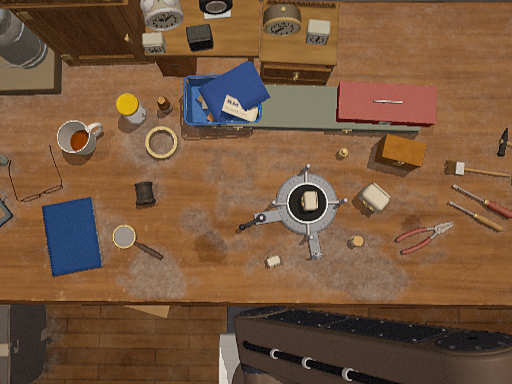

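Run:
```python
import cv2,numpy as np
a=cv2.imread("pics/scene0.png");b=cv2.imread("pics/top0.png")
A=cv2.resize(a[140:280,240:400],None,fx=4,fy=4,interpolation=cv2.INTER_CUBIC)
B=cv2.resize(b[150:275,225:400],None,fx=4.5,fy=4.5,interpolation=cv2.INTER_CUBIC)
cv2.imwrite("pics/ca.png",A);cv2.imwrite("pics/cb.png",B)
```

```text
(no output)
```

View pics/ca.png

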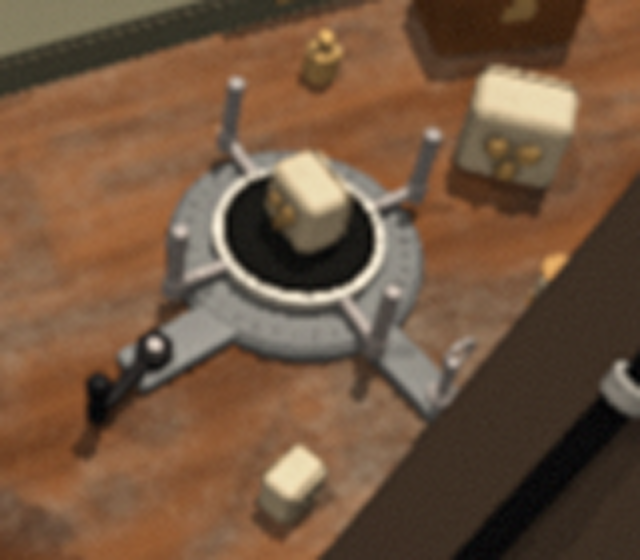

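View pics/cb.png

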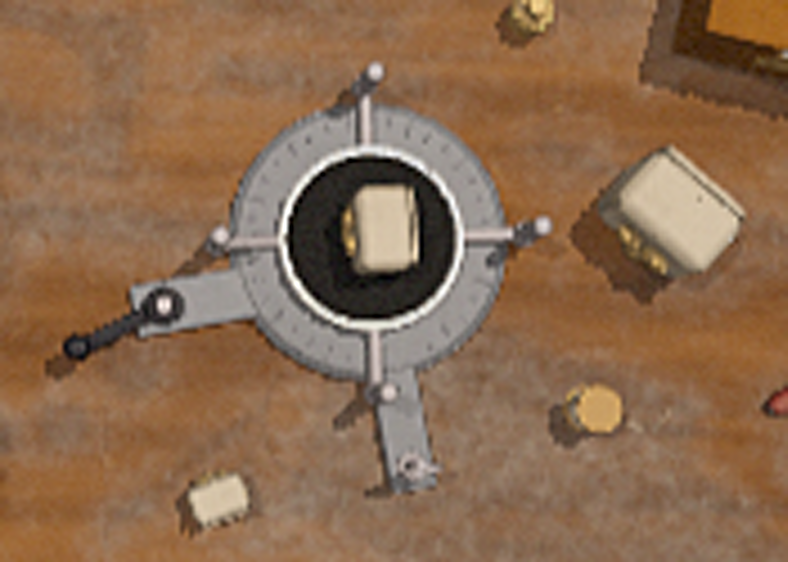

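The top crop shows the clock on the disc at top pixel (311,201). Its gold keys, on the back, point left (+y), so the dial looks right (-y). The sight post is at about (316,253), the lever knob at (242,227), the pivot at (261,218), and the pegs at (308,166), (274,202), (311,237) and (346,200).

Four white clocks could be the one meant:
- (311,201), on the disc
- (375,197), larger
- (274,261), smaller
- (318,32) and (152,42), on the shelf

Only the one at (311,201) stands on the disc, and I'll check its size (44x52).

```bash
cat > h.py <<'E'
import cv2,numpy as np
from bench import bot
def ray(n,uv,z,c=None):
    c=c or bot.calibration(n); K,R,t=c["intrinsics"],c["R"],c["t"]
    uv=np.atleast_2d(np.array(uv,float)); o=-R.T@t
    d=(R.T@np.linalg.inv(K)@np.c_[uv,np.ones(len(uv))].T).T
    return (o+d*((z-o[2])/d[:,2])[:,None])[:,:2]
def scan(p,d,box=(225,150,400,275)):
    """clock top face by height from depth + brightness, in top view"""
    c=bot.calibration("top");K,R,t=c["intrinsics"],c["R"],c["t"]
    v,u=np.mgrid[:384,:512]; P=(np.linalg.inv(K)@np.c_[u.ravel(),v.ravel(),np.ones(u.size)].T)*d.ravel()
    W=(R.T@(P-t[:,None])).T.reshape(384,512,3); return W
E
python3 - <<'E'
from h import *
p=cv2.imread("pics/top0.png");d=np.load("top0.npy");W=scan(p,d)
T=lambda x,y:((x+.5)/4.5-.5+225,(y+.5)/4.5-.5+150)
for n,x,y,z in(("far",375,71,.085),("left",220,237,.085),("near",388,392,.085),("right",543,226,.085),("post",413,466,.075),("pivot",163,304,.024),("knob",78,345,.058)):
    uv=T(x,y);print(n,np.round(uv,1),ray("top",uv,z).round(4),W[int(round(uv[1])),int(round(uv[0]))].round(3))
pk=np.array([ray("top",T(x,y),.085)[0] for x,y in((375,71),(220,237),(388,392),(543,226))])
print("axis from pegs",pk.mean(0),(pk[0]+pk[2])/2,(pk[1]+pk[3])/2,np.linalg.norm(pk-pk.mean(0),axis=1))
# clock top: bright creamy px at height .07-.1
g=p.max(2).astype(int);m=((W[...,2]>.072)&(W[...,2]<.095)).astype(np.uint8)
m[:, :295]=0;m[:,330:]=0;m[:185]=0;m[220:]=0
ys,xs=np.nonzero(m);w=ray("top",np.c_[xs,ys],.082)
r=cv2.minAreaRect((w*1000).astype(np.float32));print("clock top",len(w),r,w.mean(0),cv2.boxPoints(r))
# white rim of disc
hsv=cv2.cvtColor(p,cv2.COLOR_BGR2HSV)
k=((p.max(2)<45)).astype(np.uint8);k[:, :285]=0;k[:,330:]=0;k[:180]=0;k[226:]=0
q=np.array(np.nonzero(k))[::-1].T;h=cv2.convexHull(q.astype(np.int32));w=ray("top",h[:,0],.03)
print("disc rubber",cv2.fitEllipse((w*1000).astype(np.float32)))
E
```

```text
far [307.9 165.4] [[ 0.6339 -0.0883]] [ 0.635 -0.088  0.086]
left [273.5 202.3] [[0.5291 0.0082]] [0.53  0.007 0.086]
near [310.8 236.7] [[ 0.4343 -0.0954]] [ 0.434 -0.095  0.089]
right [345.3 199.8] [[ 0.5375 -0.1919]] [ 0.537 -0.19   0.089]
post [316.4 253.2] [[ 0.389  -0.1119]] [ 0.388 -0.115  0.045]
pivot [260.8 217.2] [[0.4902 0.0423]] [0.491 0.042 0.028]
knob [241.9 226.3] [[0.4623 0.0963]] [0.428 0.063 1.337]
axis from pegs [ 0.53372363 -0.09186231] [ 0.53411596 -0.09187014] [ 0.5333313  -0.09185447] [0.10027802 0.10014013 0.09949442 0.1000917 ]
clock top 235 ((535.21044921875, -95.3696060180664), (47.7177848815918, 36.45319366455078), 0.4250664710998535) [ 0.53515312 -0.09518372] [[ 511.217     -77.32051 ]
 [ 511.4874   -113.772705]
 [ 559.20386  -113.4187  ]
 [ 558.9335    -76.96651 ]]
disc rubber ((534.12451171875, -91.31305694580078), (104.9490966796875, 106.06332397460938), 11.36301040649414)
```

Emit:
step_arm(
  increments=[
    [[0.25,0.45,0],[0,0,0],-1],
    [[0.5,0.89,0],[0,0,0],-1],
    [[0.5,0.89,0],[0,0,0],-1],
    [[0.5,0.89,0],[0,0,0],-1],
    [[0.5,0.89,0],[0,0,0],-1],
    [[0.5,0.89,0],[0,0,0],-1],
    [[0.5,0.89,0],[0,0,0],-1],
    [[0.5,0.89,0],[0,0,0],-1],
    [[0.5,0.89,0],[0,0,0],-1],
    [[0.5,0.89,0],[0,0,0],-1],
    [[0.5,0.89,0],[0,0,0],-1],
    [[0.5,0.89,0],[0,0,0],-1],
  ],
  force=10,
)

```text
t: 1.3
ee_pos: [0.394, -0.192, 0.2146]
tool_rot: [[0.965, 0.262, -0.0], [0.262, -0.965, -0.0], [-0.0, -0.0, -1.0]]
contact_force: [-0.9, 0.4, 0.3]
grip_width: 0.051
finger_force: 0.0
```

Emit:
step_arm(
  increments=[
    [[0.5,0.89,0],[0,0,0],-1],
    [[0.5,0.89,0],[0,0,0],-1],
    [[0.5,0.89,0],[0,0,0],-1],
    [[0.5,0.89,0],[0,0,0],-1],
    [[0.25,0.45,0],[0,0,0],-1],
    [[0.0,0.0,0],[0,0,0],-1],
  ],
)

```text
t: 1.9
ee_pos: [0.4843, -0.0313, 0.2144]
tool_rot: [[0.964, 0.265, -0.0], [0.265, -0.964, 0.0], [-0.0, -0.0, -1.0]]
contact_force: [-0.2, 0.2, 0.1]
grip_width: 0.006
finger_force: 0.0
```

Run:
```python
from h import *
s=bot.get_state();print(s["t"],s["ee_pos"],s["tool_rot"].round(3) if hasattr(s["tool_rot"],"round") else s["tool_rot"],s["grip_width"],s["joints"],s["contact_force"])
```

```text
1.9 [ 0.48427749 -0.03125631  0.21436875] [[ 0.964  0.265 -0.   ]
 [ 0.265 -0.964  0.   ]
 [-0.    -0.    -1.   ]] 0.005617435964116258 [-2.00734235e-01  2.93685421e-01  1.89149226e+00  1.38845369e-04
  9.56700929e-01  1.10210794e+00] [-0.18375424  0.15406562  0.05264831]
```

Emit:
step_arm(
  increments=[
    [[0.23,0.43,0],[0,0,0],-1],
    [[0.23,0.43,0],[0,0,0],-1],
    [[0,0,-0.5],[0,0,0],-1],
    [[0,0,-0.9],[0,0,0],-1],
    [[0,0,-0.9],[0,0,0],-1],
    [[0,0,-0.9],[0,0,0],-1],
    [[0,0,-0.5],[0,0,0],-1],
    [[0,0,-0.27],[0,0,0],-1],
    [[0,0,0],[0,0,0],-1],
    [[0,0,0],[0,0,0],-1],
  ],
)

```text
t: 2.9
ee_pos: [0.5023, 0.0008, 0.0566]
tool_rot: [[0.965, 0.261, 0.001], [0.261, -0.965, -0.0], [0.001, 0.0, -1.0]]
contact_force: [0.4, 0.5, 0.4]
grip_width: 0.003
finger_force: 0.0
```

Run:
```python
import numpy as np
# finger path on r=100 circle from 108deg cw, waypoints every 4 deg, in units of 0.04 m
a=np.radians(np.arange(108,15,-4));P=0.1*np.c_[np.cos(a),np.sin(a)]+[0.5337,-0.0919]
for A,p,q in zip(np.degrees(a)[1:],P[1:],np.diff(P,axis=0)/.04):print(round(A),p.round(4),q.round(2))
```

```text
104 [0.5095 0.0051] [0.17 0.05]
100 [0.5163 0.0066] [0.17 0.04]
96 [0.5232 0.0076] [0.17 0.02]
92 [0.5302 0.008 ] [0.17 0.01]
88 [0.5372 0.008 ] [0.17 0.  ]
84 [0.5442 0.0076] [ 0.17 -0.01]
80 [0.5511 0.0066] [ 0.17 -0.02]
76 [0.5579 0.0051] [ 0.17 -0.04]
72 [0.5646 0.0032] [ 0.17 -0.05]
68 [0.5712 0.0008] [ 0.16 -0.06]
64 [ 0.5775 -0.002 ] [ 0.16 -0.07]
60 [ 0.5837 -0.0053] [ 0.15 -0.08]
56 [ 0.5896 -0.009 ] [ 0.15 -0.09]
52 [ 0.5953 -0.0131] [ 0.14 -0.1 ]
48 [ 0.6006 -0.0176] [ 0.13 -0.11]
44 [ 0.6056 -0.0224] [ 0.13 -0.12]
40 [ 0.6103 -0.0276] [ 0.12 -0.13]
36 [ 0.6146 -0.0331] [ 0.11 -0.14]
32 [ 0.6185 -0.0389] [ 0.1  -0.14]
28 [ 0.622 -0.045] [ 0.09 -0.15]
24 [ 0.6251 -0.0512] [ 0.08 -0.16]
20 [ 0.6277 -0.0577] [ 0.07 -0.16]
16 [ 0.6298 -0.0643] [ 0.05 -0.17]
```

Emit:
step_arm(
  increments=[
    [[0.08,0.07,0],[0,0,0],-1],
    [[0.08,0.05,0],[0,0,0],-1],
    [[0.09,0.02,0],[0,0,0],-1],
    [[0.09,0.02,0],[0,0,0],-1],
    [[0.09,0.01,0],[0,0,0],-1],
    [[0.09,0.01,0],[0,0,0],-1],
    [[0.13,0.01,0],[0,0,0],-1],
    [[0.17,0.01,0],[0,0,0],-1],
    [[0.17,0,0],[0,0,0],-1],
    [[0.17,-0.02,0],[0,0,0],-1],
    [[0.17,-0.02,0],[0,0,0],-1],
    [[0.17,-0.04,0],[0,0,0],-1],
  ],
)

```text
t: 4.1
ee_pos: [0.5627, 0.0061, 0.0558]
tool_rot: [[0.965, 0.262, 0.0], [0.262, -0.965, 0.0], [0.0, -0.0, -1.0]]
contact_force: [-1.4, 1.1, 0.2]
grip_width: 0.005
finger_force: 0.6
```

Run:
```python
from h import *
p,d=bot.grab_frame("top"); cv2.imwrite("pics/top1.png",p)
s=bot.get_state();e=s["ee_pos"];print(s["t"],e,np.degrees(np.arctan2(e[1]+.0919,e[0]-.5337)),np.hypot(e[1]+.0919,e[0]-.5337))
cv2.imwrite("pics/c1.png",cv2.resize(p[150:275,225:400],None,fx=4.5,fy=4.5,interpolation=cv2.INTER_CUBIC))
```

```text
4.15 [0.56372334 0.00571637 0.05591879] 72.90395856850145 0.10212911911906865
```

View pics/c1.png

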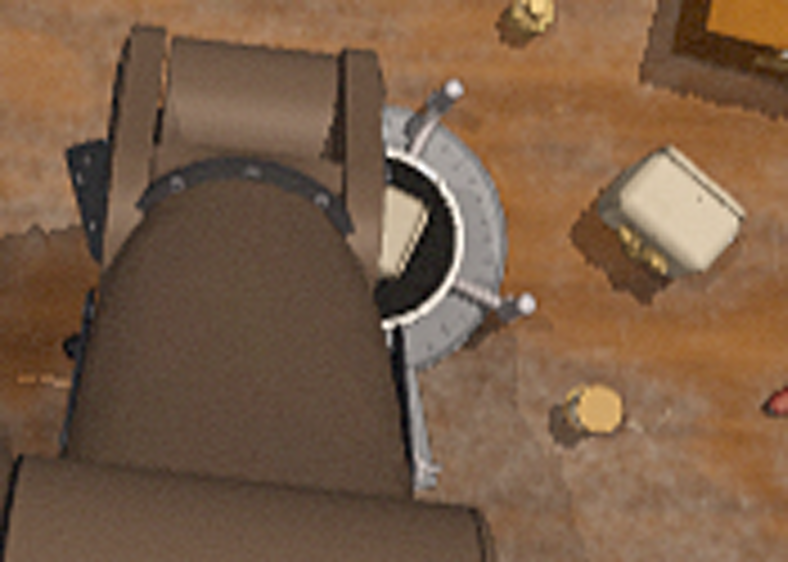

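The disc is turning as expected: the far peg is now at crop (455,88), the right peg at (527,304), and the clock rides along undisturbed.

Run:
```python
from h import *
T=lambda x,y:((x+.5)/4.5-.5+225,(y+.5)/4.5-.5+150)
for x,y in((455,88),(527,304)):
    q=ray("top",T(x,y),.085)[0]-[.5337,-.0919];print(np.degrees(np.arctan2(q[1],q[0])),np.hypot(*q))
for x,y in((375,71),(543,226)):
    q=ray("top",T(x,y),.085)[0]-[.5337,-.0919];print(np.degrees(np.arctan2(q[1],q[0])))
```

```text
-27.235096107871254 0.10105556660905617
-116.48497934774592 0.10000976052661802
2.045422128112024
-87.8161578704698
```

Emit:
step_arm(
  increments=[
    [[0.08,-0.03,0],[0,0,0],-1],
    [[0.16,-0.06,0],[0,0,0],-1],
    [[0.16,-0.08,0],[0,0,0],-1],
    [[0.15,-0.09,0],[0,0,0],-1],
    [[0.15,-0.1,0],[0,0,0],-1],
    [[0.14,-0.1,0],[0,0,0],-1],
    [[0.13,-0.11,0],[0,0,0],-1],
    [[0.13,-0.12,0],[0,0,0],-1],
    [[0.12,-0.13,0],[0,0,0],-1],
    [[0.11,-0.14,0],[0,0,0],-1],
    [[0.05,-0.07,0],[0,0,0],-1],
    [[0.0,0,0],[0,0,0],-1],
  ],
)

```text
t: 5.35
ee_pos: [0.6176, -0.0358, 0.0558]
tool_rot: [[0.965, 0.261, 0.001], [0.261, -0.965, -0.0], [0.0, 0.0, -1.0]]
contact_force: [0.5, -0.6, -0.3]
grip_width: 0.004
finger_force: 0.0
```

Run:
```python
from h import *
p,d=bot.grab_frame("top"); cv2.imwrite("pics/top2.png",p)
s=bot.get_state();e=s["ee_pos"];print(s["t"],e,np.degrees(np.arctan2(e[1]+.0919,e[0]-.5337)),np.hypot(e[1]+.0919,e[0]-.5337),s["contact_force"])
cv2.imwrite("pics/c2.png",cv2.resize(p[150:275,225:400],None,fx=4.5,fy=4.5,interpolation=cv2.INTER_CUBIC))
```

```text
5.4 [ 0.61740909 -0.0355381   0.055858  ] 33.95265279298115 0.10091518743644695 [-0.70763137 -0.2190521   0.69501936]
```

View pics/c2.png

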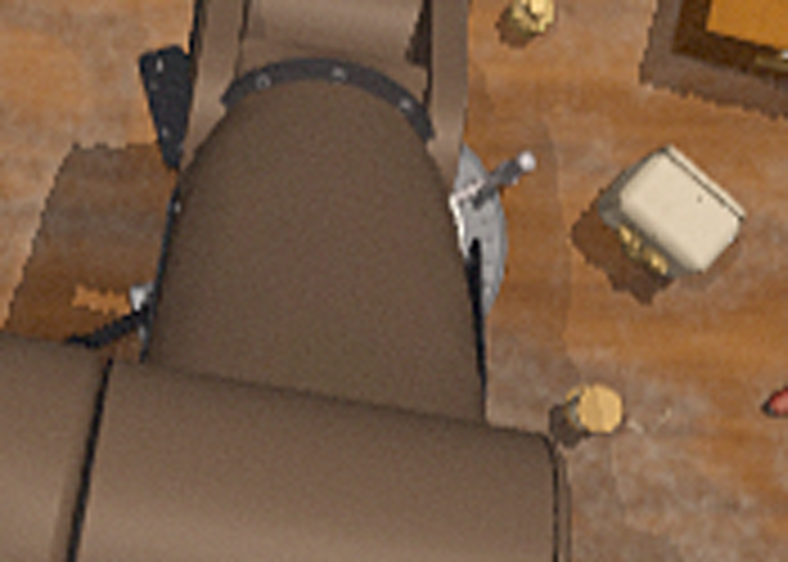

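Emit:
step_arm(
  increments=[
    [[0.06,-0.08,0],[0,0,0],-1],
    [[0.06,-0.1,0],[0,0,0],-1],
    [[0.05,-0.1,0],[0,0,0],-1],
    [[0.04,-0.09,0],[0,0,0],-1],
    [[0.03,-0.06,0],[0,0,0],-1],
    [[0.01,-0.03,0],[0,0,0],-1],
    [[0,0,0],[0,0,0],-1],
    [[0,0,0],[0,0,0],-1],
  ],
)

```text
t: 6.2
ee_pos: [0.6274, -0.0537, 0.0559]
tool_rot: [[0.965, 0.262, 0.001], [0.262, -0.965, -0.0], [0.0, 0.0, -1.0]]
contact_force: [0.0, -0.8, -0.4]
grip_width: 0.006
finger_force: 0.0
```

Emit:
step_arm(
  increments=[
    [[-0.1,0.2,0],[0,0,0],-1],
    [[-0.1,0.2,0.1],[0,0,0],-1],
    [[0,0,0.6],[0,0,0],-1],
    [[0,0,0.9],[0,0,0],-1],
    [[0,0.1,0.9],[0,0,0],-1],
    [[-0.2,0.8,0.4],[0,0,0],-1],
    [[-0.3,0.9,0],[0,0,0],-1],
    [[-0.3,0.9,0],[0,0,0],-1],
    [[-0.3,0.9,0],[0,0,0],-1],
    [[-0.3,0.9,0],[0,0,0],-1],
    [[0,0.3,0],[0,0,0],-1],
    [[0,0,0],[0,0,0],-1],
  ],
)

```text
t: 7.4
ee_pos: [0.5627, 0.1562, 0.1722]
tool_rot: [[0.964, 0.265, 0.001], [0.265, -0.964, 0.0], [0.001, 0.0, -1.0]]
contact_force: [0.3, -0.4, 0.6]
grip_width: 0.004
finger_force: 0.0
```

Run:
```python
from h import *
p,d=bot.grab_frame("top"); cv2.imwrite("pics/top3.png",p);np.save("top3.npy",d)
s=bot.get_state();print(s["t"],s["ee_pos"])
cv2.imwrite("pics/c3.png",cv2.resize(p[150:275,225:400],None,fx=4.5,fy=4.5,interpolation=cv2.INTER_CUBIC))
```

```text
7.45 [0.56307946 0.15492235 0.17207043]
```

View pics/c3.png

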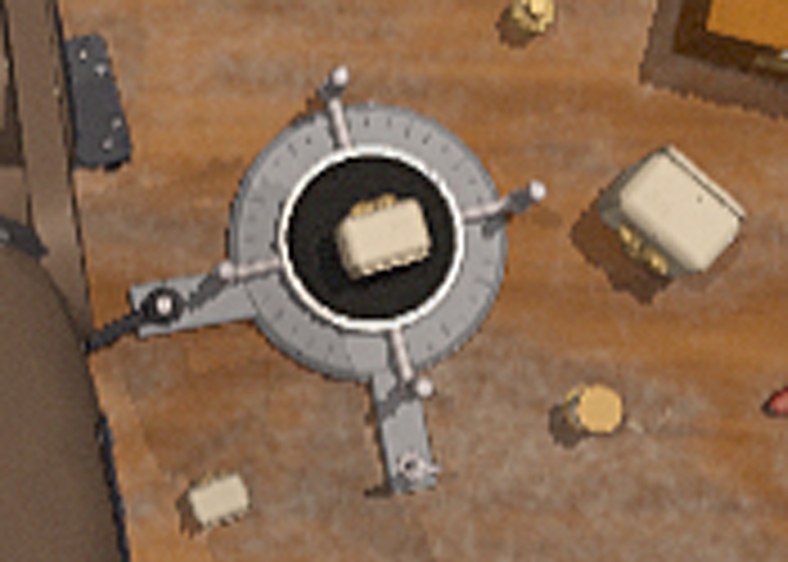

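The clock at crop (385,237) now has its gold back keys up (+x), so the dial faces the post at crop (413,466). Next I'll measure its yaw.

Run:
```python
from h import *
T=lambda x,y:((x+.5)/4.5-.5+225,(y+.5)/4.5-.5+150)
pk=[]
for x,y in((340,75),(538,190),(424,387),(226,270)):
    q=ray("top",T(x,y),.085)[0];pk.append(q);q=q-[.5337,-.0919];print(np.degrees(np.arctan2(q[1],q[0])).round(1),np.hypot(*q).round(4))
print(np.mean(pk,0))
for f in("0","3"):
    p=cv2.imread(f"pics/top{f}.png");W=scan(p,np.load(f"top{f}.npy"))
    P=p.astype(int);hs=cv2.cvtColor(p,cv2.COLOR_BGR2HSV)
    for nm,m in(("depth",(W[...,2]>.072)&(W[...,2]<.095)),("col",(P.min(2)>105)&(W[...,2]>.06))):
        m=m.astype(np.uint8);m[:, :295]=0;m[:,327:]=0;m[:185]=0;m[217:]=0
        n,l,st,_=cv2.connectedComponentsWithStats(m);m=l==1+np.argmax(st[1:,4])
        ys,xs=np.nonzero(m);w=ray("top",np.c_[xs,ys],.082);r=cv2.minAreaRect((w*1000).astype(np.float32))
        ev,V=np.linalg.eigh(np.cov(w.T));print(f,nm,len(w),np.round(r[0],1),np.round(r[1],1),round(r[2],1),"long axis",np.degrees(np.arctan2(V[1,1],V[0,1])).round(1))
```

```text
14.6 0.1008
-74.9 0.1006
-165.1 0.0995
104.6 0.0995
[ 0.53435055 -0.0921726 ]
0 depth 235 [535.2 -95.4] [47.7 36.5] 0.4 long axis -173.4
0 col 214 [535.2 -95.5] [47.7 36.2] 0.4 long axis -174.3
3 depth 237 [529.5 -94.5] [36.1 51.8] 16.4 long axis 107.1
3 col 233 [531.8 -94.6] [40.3 50. ] 16.4 long axis 104.6
```

The clock yaw is still about 6.5° short. I'll push the same peg that much further.

Emit:
step_arm(
  increments=[
    [[0.12,-0.4,0],[0,0,0],-1],
    [[0.235,-0.8,0],[0,0,0],-1],
    [[0.235,-0.8,0],[0,0,0],-1],
    [[0.235,-0.8,0],[0,0,0],-1],
    [[0.235,-0.8,0],[0,0,0],-1],
    [[0.235,-0.8,0],[0,0,0],-1],
    [[0.12,-0.42,0],[0,0,0],-1],
    [[0,0,-0.5],[0,0,0],-1],
    [[0,0,-0.9],[0,0,0],-1],
    [[0,0,-0.9],[0,0,0],-1],
    [[0,0,-0.6],[0,0,0],-1],
    [[0,0,0],[0,0,0],-1],
  ],
)

```text
t: 8.65
ee_pos: [0.6181, -0.0391, 0.0528]
tool_rot: [[0.965, 0.261, -0.006], [0.261, -0.965, 0.001], [-0.005, -0.002, -1.0]]
contact_force: [-0.9, -0.3, -0.9]
grip_width: 0.003
finger_force: 0.0
```

Emit:
step_arm(
  increments=[
    [[0.05,-0.1,0],[0,0,0],-1],
    [[0.06,-0.1,0],[0,0,0],-1],
    [[0.06,-0.1,0],[0,0,0],-1],
    [[0.05,-0.1,0],[0,0,0],-1],
    [[0.04,-0.09,0],[0,0,0],-1],
    [[0.03,-0.07,0],[0,0,0],-1],
    [[0.02,-0.05,0],[0,0,0],-1],
    [[0.01,-0.03,0],[0,0,0],-1],
    [[0,0,0],[0,0,0],-1],
    [[0,0,0],[0,0,0],-1],
  ],
)

```text
t: 9.65
ee_pos: [0.6327, -0.0641, 0.0558]
tool_rot: [[0.965, 0.262, 0.0], [0.262, -0.965, -0.0], [0.0, 0.0, -1.0]]
contact_force: [0.0, -0.4, -0.0]
grip_width: 0.006
finger_force: 0.0
```

Emit:
step_arm(
  increments=[
    [[-0.1,0.2,0],[0,0,0],-1],
    [[-0.1,0.2,0.1],[0,0,0],-1],
    [[0,0,0.6],[0,0,0],-1],
    [[0,0,0.9],[0,0,0],-1],
    [[0,0.1,0.9],[0,0,0],-1],
    [[-0.2,0.8,0.4],[0,0,0],-1],
    [[-0.4,0.9,0],[0,0,0],-1],
    [[-0.4,0.9,0],[0,0,0],-1],
    [[-0.5,0.9,0],[0,0,0],-1],
    [[-0.5,0.9,0],[0,0,0],-1],
    [[-0.2,0.6,0],[0,0,0],-1],
    [[0,0,0],[0,0,0],-1],
  ],
)

```text
t: 10.85
ee_pos: [0.5349, 0.1589, 0.1724]
tool_rot: [[0.964, 0.265, 0.0], [0.265, -0.964, 0.0], [0.0, -0.0, -1.0]]
contact_force: [0.5, -0.4, 0.0]
grip_width: 0.007
finger_force: 0.0
```

Run:
```python
from h import *
p,d=bot.grab_frame("top"); cv2.imwrite("pics/top4.png",p);np.save("top4.npy",d)
s=bot.get_state();print(s["t"],s["ee_pos"])
cv2.imwrite("pics/c4.png",cv2.resize(p[150:275,225:400],None,fx=4.5,fy=4.5,interpolation=cv2.INTER_CUBIC))
W=scan(p,d)
m=((p.astype(int).min(2)>105)&(W[...,2]>.06)).astype(np.uint8);m[:, :295]=0;m[:,327:]=0;m[:185]=0;m[217:]=0
n,l,st,_=cv2.connectedComponentsWithStats(m);m=l==1+np.argmax(st[1:,4])
ys,xs=np.nonzero(m);w=ray("top",np.c_[xs,ys],.082);r=cv2.minAreaRect((w*1000).astype(np.float32))
ev,V=np.linalg.eigh(np.cov(w.T));print(r,"long axis",np.degrees(np.arctan2(V[1,1],V[0,1])).round(1))
```

```text
10.9 [0.53574522 0.15756478 0.17230734]
((531.9989013671875, -94.2601318359375), (41.49906921386719, 49.685081481933594), 9.269454002380371) long axis 96.3
```

View pics/c4.png

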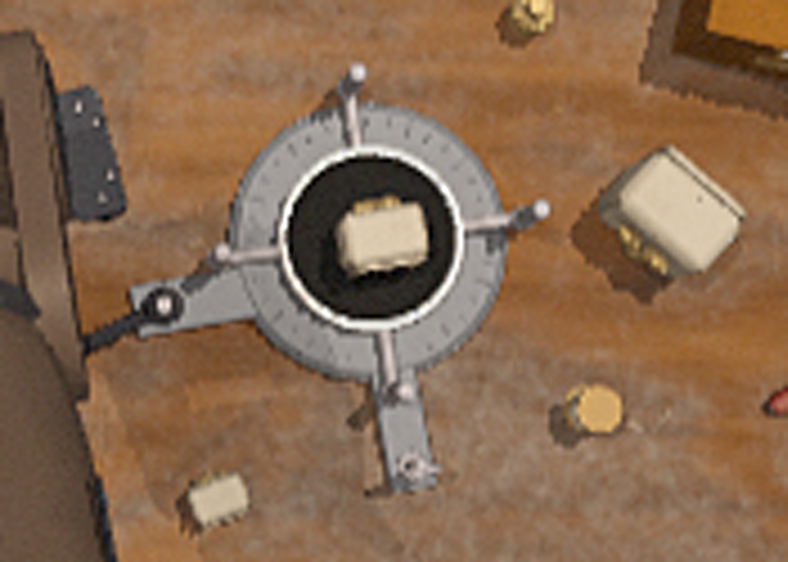

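The clock's dial is at about 188° and the post at about 188.5°, so it's aligned and well inside tolerance. Next is the lever, with its knob at (0.462,0.096), pivot (0.490,0.042) and about 65° left to turn counter-clockwise.

Emit:
step_arm(
  increments=[
    [[-0.35,-0.35,0],[0,0,0],-1],
    [[-0.4,-0.4,0],[0,0,0],-1],
    [[-0.38,-0.4,0],[0,0,0],-1],
    [[0,0,-0.5],[0,0,0],-1],
    [[0,0,-0.9],[0,0,0],-1],
    [[0,0,-0.9],[0,0,0],-1],
    [[0,0,-0.7],[0,0,0],-1],
    [[0,0,-0.4],[0,0,0],-1],
    [[0,0,0],[0,0,0],-1],
  ],
)

```text
t: 11.8
ee_pos: [0.4907, 0.1091, 0.0341]
tool_rot: [[0.965, 0.261, -0.003], [0.261, -0.965, -0.0], [-0.003, -0.0, -1.0]]
contact_force: [-0.2, -0.7, 0.3]
grip_width: 0.005
finger_force: 0.0
```

Run:
```python
import numpy as np
from h import *
e=bot.get_state()["ee_pos"]
a=np.radians(np.arange(95,170,6));P=0.063*np.c_[np.cos(a),np.sin(a)]+[0.490,.042]
P=np.r_[[e[:2]],P]
for A,p,q in zip(np.degrees(a),P[1:],np.diff(P,axis=0)/.04):print(round(A),p.round(4),q.round(2))
```

```text
95 [0.4845 0.1048] [-0.15 -0.11]
101 [0.478  0.1038] [-0.16 -0.02]
107 [0.4716 0.1022] [-0.16 -0.04]
113 [0.4654 0.1   ] [-0.15 -0.06]
119 [0.4595 0.0971] [-0.15 -0.07]
125 [0.4539 0.0936] [-0.14 -0.09]
131 [0.4487 0.0895] [-0.13 -0.1 ]
137 [0.4439 0.085 ] [-0.12 -0.11]
143 [0.4397 0.0799] [-0.11 -0.13]
149 [0.436  0.0744] [-0.09 -0.14]
155 [0.4329 0.0686] [-0.08 -0.15]
161 [0.4304 0.0625] [-0.06 -0.15]
167 [0.4286 0.0562] [-0.05 -0.16]
```

Emit:
step_arm(
  increments=[
    [[-0.15,-0.11,0],[0,0,0],-1],
    [[-0.16,-0.02,0],[0,0,0],-1],
    [[-0.16,-0.04,0],[0,0,0],-1],
    [[-0.15,-0.06,0],[0,0,0],-1],
    [[-0.15,-0.07,0],[0,0,0],-1],
    [[-0.14,-0.09,0],[0,0,0],-1],
    [[-0.13,-0.1,0],[0,0,0],-1],
    [[-0.12,-0.11,0],[0,0,0],-1],
    [[-0.11,-0.13,0],[0,0,0],-1],
    [[-0.09,-0.14,0],[0,0,0],-1],
    [[-0.04,-0.08,0],[0,0,0],-1],
    [[0,0,0],[0,0,0],-1],
  ],
)

```text
t: 13.0
ee_pos: [0.4351, 0.0715, 0.0358]
tool_rot: [[0.965, 0.261, -0.001], [0.261, -0.965, -0.0], [-0.001, -0.0, -1.0]]
contact_force: [0.5, 0.1, -0.2]
grip_width: 0.008
finger_force: 0.0
```

Emit:
step_arm(
  increments=[
    [[-0.03,-0.08,0],[0,0,0],-1],
    [[-0.03,-0.08,0],[0,0,0],-1],
    [[-0.02,-0.05,0],[0,0,0],-1],
    [[0,0,0],[0,0,0],-1],
  ],
)

```text
t: 13.4
ee_pos: [0.4321, 0.0633, 0.0359]
tool_rot: [[0.965, 0.261, -0.0], [0.261, -0.965, -0.0], [-0.0, 0.0, -1.0]]
contact_force: [-0.8, 0.4, -0.4]
grip_width: 0.004
finger_force: 0.0
```

Creeping on until it meets the stop.

Emit:
step_arm(
  increments=[
    [[-0.01,-0.05,0],[0,0,0],-1],
    [[-0.01,-0.04,0],[0,0,0],-1],
    [[0,0,0],[0,0,0],-1],
  ],
)

```text
t: 13.7
ee_pos: [0.4314, 0.0598, 0.0359]
tool_rot: [[0.965, 0.262, 0.0], [0.262, -0.965, -0.0], [-0.0, 0.0, -1.0]]
contact_force: [-0.7, -1.4, -0.9]
grip_width: 0.003
finger_force: 0.1
```

Emit:
step_arm(
  increments=[
    [[0,-0.04,0],[0,0,0],-1],
    [[0,0,0],[0,0,0],-1],
  ],
)

```text
t: 13.9
ee_pos: [0.4313, 0.0583, 0.0358]
tool_rot: [[0.965, 0.262, -0.0], [0.262, -0.965, -0.0], [-0.0, 0.0, -1.0]]
contact_force: [-0.6, -0.4, 0.1]
grip_width: 0.006
finger_force: 0.2
```

Emit:
step_arm(
  increments=[
    [[0,-0.04,0],[0,0,0],-1],
    [[0,-0.04,0],[0,0,0],-1],
    [[0,0,0],[0,0,0],-1],
  ],
)

```text
t: 14.2
ee_pos: [0.4313, 0.055, 0.0358]
tool_rot: [[0.965, 0.262, -0.0], [0.262, -0.965, -0.0], [-0.0, 0.0, -1.0]]
contact_force: [-0.8, 1.4, 0.9]
grip_width: 0.005
finger_force: 0.4
```

Emit:
step_arm(
  increments=[
    [[0,-0.05,0],[0,0,0],-1],
    [[0,0,0],[0,0,0],-1],
  ],
)

```text
t: 14.4
ee_pos: [0.4312, 0.0539, 0.0358]
tool_rot: [[0.965, 0.261, -0.0], [0.261, -0.965, 0.001], [-0.0, -0.001, -1.0]]
contact_force: [-1.8, 14.9, 0.1]
grip_width: 0.006
finger_force: 7.5
```

Emit:
step_arm(
  increments=[
    [[0,-0.05,0],[0,0,0],-1],
    [[0,0,0],[0,0,0],-1],
  ],
)

```text
t: 14.6
ee_pos: [0.4312, 0.053, 0.0358]
tool_rot: [[0.966, 0.26, -0.0], [0.26, -0.966, 0.002], [0.0, -0.002, -1.0]]
contact_force: [-1.1, 34.0, 0.3]
grip_width: 0.001
finger_force: 15.9
```

At the stop, with the force rising to 34 N. Now I'll back off along +y, lift and move clear.

Emit:
step_arm(
  increments=[
    [[0,0.1,0],[0,0,0],-1],
    [[0,0.2,0],[0,0,0],-1],
    [[0,0.3,0],[0,0,0],-1],
    [[0,0,0.5],[0,0,0],-1],
    [[0,0,0.9],[0,0,0],-1],
    [[0,0,0.9],[0,0,0],-1],
    [[0,0.4,0.9],[0,0,0],-1],
    [[0,0.9,0],[0,0,0],-1],
    [[0,0.9,0],[0,0,0],-1],
    [[0,0.9,0],[0,0,0],-1],
    [[0,0.5,0],[0,0,0],-1],
    [[0,0,0],[0,0,0],-1],
  ],
)

```text
t: 15.8
ee_pos: [0.4311, 0.2215, 0.1638]
tool_rot: [[0.964, 0.265, 0.0], [0.265, -0.964, 0.0], [0.0, 0.0, -1.0]]
contact_force: [-0.2, 0.2, 0.2]
grip_width: 0.004
finger_force: 0.0
```

Run:
```python
from h import *
p,d=bot.grab_frame("top"); print(bot.get_state()["ee_pos"])
cv2.imwrite("pics/c5.png",cv2.resize(p[150:275,225:400],None,fx=4.5,fy=4.5,interpolation=cv2.INTER_CUBIC))
W=scan(p,d)
m=((p.astype(int).min(2)>105)&(W[...,2]>.06)).astype(np.uint8);m[:, :295]=0;m[:,327:]=0;m[:185]=0;m[217:]=0
n,l,st,_=cv2.connectedComponentsWithStats(m);m=l==1+np.argmax(st[1:,4])
ys,xs=np.nonzero(m);w=ray("top",np.c_[xs,ys],.082);print(cv2.minAreaRect((w*1000).astype(np.float32)))
```

```text
[0.43096366 0.22023087 0.16373356]
((531.9989013671875, -94.2601318359375), (41.49906921386719, 49.685081481933594), 9.269454002380371)
```

View pics/c5.png

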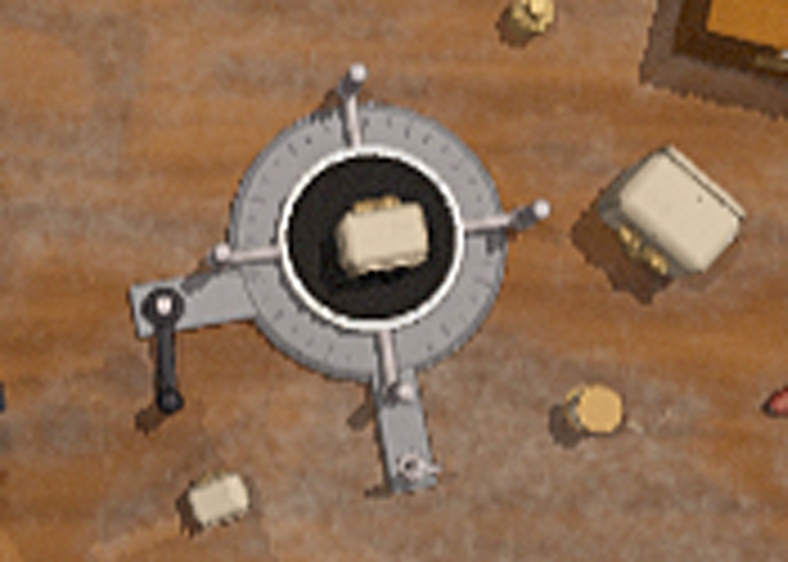

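The lever now points toward -x at its stop, with the knob at crop (170,402). The clock hasn't moved and the dial faces the post. I'll hand it in.

```bash
python3 -c "
from bench import bot
print(bot.close_job())"
```

```text
the job is handed in; nothing more can be done
None
```

The job is handed in, verdict not shown: the clock's dial faces the sight post to within about 3° by my last measurement, the clamp lever is at its stop, and the arm is clear of everything.

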